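# Fit the crank on the coffee mill and swing it clear of the filling hole

## Task

Fit the loose crank handle onto the coffee mill's spindle: the flats cannot be read beforehand, so rest it on the spindle, turn it gently until it drops fully home, and do not force it. Then swing the crank round so that its knob stands over the middle of the drawer side, leaving the filling hole clear, and let go. Leave the cups, bowl, jug and bean jar standing where they are.

Things in the scene. Friction and masses are not known exactly. Their poses are not given: they have to be found in the camera images.
- mill: Table coffee mill; it stands firm and does not shift. Base board 170 x 170 x 14 mm, wooden box 130 x 130 mm up to 114 mm, steel plate 136 mm square up to 118 mm, steel dome of radius 58 mm up to 162 mm. Origin: centre of its underside, on the spindle's axis; z up. The drawer with its small brass knob is on the mill's -x face, the filling hole on the +x side of the dome.
- spindle_seat (a point): Fixed point of the mill on the spindle's axis, 170 mm above the table, axes as the mill's: upper face of the spindle's 36 mm shoulder, on which the crank's hub rests when home. The spindle turns either way without end against the drag of the burrs (about 0.1 N m), otherwise stays put. Both ways round of the crank fit.
- spindle_tip (a point): Fixed point of the mill on the spindle's axis, 19 mm above spindle_seat, axes as the mill's: tip of the steel spindle. From the shoulder up: 14 mm of 16 mm shaft with two flats 8 mm apart, then a round pilot 8 mm across, 5 mm high, coned. The flats' angle is not measured: at the start a crank dropped home would point along the mill's +y or -y give or take up to 1 rad.
- crank: Loose metal crank, about 0.25 kg, lying flat on the board, knob up. Origin: centre of the hub's underside; x along the arm to the knob, z up. Hub: block 36 mm (x) x 24 mm (y) x 34 mm high with flat sides, gripped across its 24 mm. In its underside a blind slot, 18 mm (x) by 9 mm (y), 21 mm deep, centred on the origin. Arm: bar 14 mm wide, 7 mm thick, flush with the underside.
- crank_grip (a point): Point on the hub's axis 24 mm above its underside (hub top at 34 mm); axes as the crank's. With the flats not in line the slot takes only the pilot and the hub stops about 14 mm above the shoulder, turning on the pilot; in line within about 0.07 rad it drops those 14 mm.
- crank_knob (a point): Middle of the crank's dark wooden knob, 100 mm from the hub's axis, 32 mm above the crank's underside; axes as the crank's. The knob is 25 mm in diameter, 40 mm high, from 10 to 50 mm above the underside, and spins freely on its pin.
- tray: Wooden serving board 440 x 180 x 12 mm on which the crank, one cup and the bowl stand; fixed. Origin: centre of its underside; x along its length.
- cup_a: Painted cup on the board, 72 mm in diameter, 76 mm high; origin: centre of its underside.
- bowl: Painted small bowl on the board, 74 mm in diameter, 46 mm high; origin: centre of its underside.
- cup_b: Painted cup on the table, on the robot's side, 72 mm in diameter, 72 mm high; origin: centre of its underside.
- cup_c: Painted cup on the table, on the far side, 72 mm in diameter, 76 mm high; origin: centre of its underside.
- jug: Small steel milk jug, 68 mm in diameter, 92 mm high, handle to its +y; origin: centre of its underside.
- bean_jar: Glass jar with a wooden cap, 80 mm in diameter, 130 mm high; origin: centre of its underside.
Mind the look-alikes: they are no part of the job. There is more than one size of the crank; the job needs the smallest.

How it is judged (in metres and radians):
On the way, in this order (a step that is already met when the one before it is completed fails the run):
1. the crank's hub is fully home on the spindle's shoulder (z of crank in the frame of spindle_seat between -0.003 and 0.003 m and horizontal distance between crank and spindle_seat below 0.004 m and angle between crank's own z axis and vertical below 0.06 rad), for 0.2 s.
2. the seated crank is swung round until its knob stands over the middle of the drawer side (y of crank_knob in the frame of mill between -0.025 and 0.025 m and x of crank_knob in the frame of mill below -0.08 m and z of crank in the frame of spindle_seat below 0.003 m), for 0.2 s.
At the end, for the whole second after the job is handed in: The crank is fully home on the spindle (underside within 3 mm of the shoulder, on its axis within 4 mm, upright within 0.06 rad), its knob stands on the drawer side within 25 mm of the drawer's centre line, and it is let go and at rest (all of step 2 and z of crank in the frame of spindle_seat above -0.003 m and horizontal distance between crank and spindle_seat below 0.004 m and angle between crank's own z axis and vertical below 0.06 rad and linear speed of crank below 0.02 m/s); the robot touches nothing.
It fails at once if the crank is pressed or levered against the mill with more than 40 N (contact force between crank and mill above 40 N).
It fails at once if a cup, the bowl, the jug or the bean jar is knocked over or pushed more than 30 mm (distance of any of cup_a, bowl, cup_b, cup_c, jug, bean_jar from where it was at the start of the episode above 0.03 m or angle between any of cup_a, bowl, cup_b, cup_c, jug, bean_jar's own z axis and vertical above 0.5 rad).
It also fails if it takes over 64 s, if anything falls off the work surface, if the arm or the gripper's body presses on something with over 40 N, if the wrist force passes 120 N, or if a joint passes its speed limit or range.

## Robot

A 6-joint arm with a two-finger parallel gripper is mounted at the origin on the work surface. World frame = base frame: x ahead of the robot, y to its left, z up, the work surface at z = 0. Lengths are in mm, angles in degrees, forces in N, time in s.
With the tool pointing down it reaches from about 350 to 850 mm from the base axis. Payload 8.1 kg.
Tool frame: the origin (TCP) lies at the very end of the fingers, on their centre line; the grasp point (between the pads) lies 19 mm behind it (r.grip_point_offset is the distance from the TCP to the grasp point, in mm); z points along the fingers, y is the line along which they close (so a half turn about z gives the same grasp; the last joint's range is limited). The gripper opens to 85 mm and grips with 20 to 120 N. Pads are 22 mm wide; open, the fingers measure 114 mm over their backs; the gripper's body (76 mm by 85 mm) begins 54 mm behind the grasp point. The pads swing forward as they close: fully open they stand 13 mm farther back than shut.
Start: joints at [-80.695, 7.471, 85.268, -0, 87.261, -4.893], TCP at [147.183, -581.672, 231.292] pointing down, gripper open.
Joint ranges: [-169.43, 169.43], [-51.17, 129.36], [1.28, 143.12], [-76.62, 256.62], [0, 156.53], [-152.29, 152.29]. Speed limits (degrees/s): [136.94, 136.94, 159.86, 180, 180, 180].

## Interface

Orientations are given as [roll, pitch, yaw] about the fixed x, y, z axes, in that order (R = Rz(yaw) Ry(pitch) Rx(roll)).
In Python, from bench import status, eyes, r gives the robot as it stands.
- The arm moves only by the shell command python3 -m handwheel 'ROWS' [FORCE]. ROWS is a JSON object whose one key "series" holds a list that holds one entry, the list of rows, each a list of 7 numbers: the shift along the tool's x, y, z in cm, then the turn, a rotation vector about the tool's x, y, z in rad, then the opening, from 0 (shut) to 1 (fully open). In form: {"series": [[[tx, ty, tz, rx, ry, rz, claw], ...]]}. A call has 1 to 12 rows; each row is the pose to reach, as a shift and turn from the pose commanded when the call began, along the tool's axes at that moment; what a row does not reach only later rows make up. A row lasts 1/8 s, in which the tool goes at most 62.5 mm and 10.7 degrees, less where a joint would pass 70% of its speed; a pose out of reach is approached as far as the arm can. A call with a gripper value outside its range is refused whole. The fingers move at their own pace and stop on an object; FORCE is the grip in N (left out, the last holds). Time passes only in rows, so rows that repeat a pose let the fingers close. It gives the time, the measured TCP pose, the force, the opening and the grip force at its end, in the units of the state.
- status.sense(): the state, without advancing time (a new reading comes with each control period).
- eyes.snapshot(name): name is "scene" or "top" or "wrist"; returns a dict with "img" (384x512x3 uint8, red, green, blue), "mtx" (3x3 intrinsics, pixels), "R" (3x3) and "t" (3): a world point X has camera coordinates R X + t. Camera axes: x right, y down, z forward; pixel columns grow to the right and rows downward; lengths in mm; the calibration is good to about 2 mm. A picture is of the moment at which its call begins. There is no depth.
- r.hand_in(): hands the job in; it is judged then, once.
The state is a dict: "time": time; "joint_pos": joint angles; "qd": joint speeds; "joint_efforts": joint torques, N m; "tool_pos": TCP position; "tcp_rot": TCP orientation; "ft_force": force on the tool from outside, world axes, zero at the start; "wrist_torque": the same for the moment, N m; "finger_gap": finger opening in mm; "grip_force": force on a finger pad.
Only numpy, scipy, OpenCV 4.12 (cv2) and the standard library are available. Lean on these libraries where they do the work, as an engineer would, in place of code of your own. Each camera call takes 0.05 s, during which the arm holds its last target. There are 200 camera calls.

## Working session

There is one attempt and no reset: what is moved stays moved. The work goes in short steps, Python scripts to look and compute and a shell command to move; the robot and the scene stay as the last step left them, time stands still between calls to the robot, and variables do not carry over. Pictures are saved under pics/ and viewed, at most 10 in all, crops included, and the job is handed in when it is done.

```bash
mkdir -p pics; ls; python3 - <<'E'
from bench import status, eyes, r
import cv2
for n in ("top","scene"):
    s=eyes.snapshot(n); cv2.imwrite(f"pics/{n}0.png",s["img"][:,:,::-1]); print(n,s["mtx"].tolist(),s["R"].tolist(),s["t"].tolist())
print(status.sense())
E
```

```text
pics
top [[487.7278680830893, 0.0, 256.5688560639963], [0.0, 487.7278680830893, 185.5759399342515], [0.0, 0.0, 1.0]] [[0.03679878029879174, -0.999321722453361, -0.0013945613534774859], [-0.9735187348925837, -0.03553347148617564, -0.22582879625345434], [0.2256260680454816, 0.009667855863038963, -0.9741660074039469]] [120.72734992033604, 552.2956284817384, 1853.5321589217017]
scene [[384.8425662496987, 0.0, 246.2618318204802], [0.0, 384.8425662496987, 191.9933535831674], [0.0, 0.0, 1.0]] [[0.4789222413732908, 0.8778387925699811, -0.005704469936933619], [0.7252740479606242, -0.39933188015536014, -0.5608133422506952], [-0.4945816839236914, 0.26444867886011986, -0.827922613639912]] [-369.64814698993985, -244.96588892270992, 1586.4034807359974]
{'time': 0.1, 'joint_pos': array([-8.06960918e+01,  7.51158873e+00,  8.53232074e+01,  3.37162120e-03,
        8.72606711e+01, -4.89408989e+00]), 'qd': array([-0.00420472, -0.01933126, -0.1151674 , -0.0619783 ,  0.07958387,
        0.02883709]), 'joint_efforts': array([ 2.33072002e-03, -5.70948064e+01, -5.01945841e+01, -1.33955473e-04,
        8.12048733e-03,  9.58182568e-06]), 'tool_pos': array([ 147.1169593 , -581.18072927,  230.33929457]), 'tcp_rot': array([-1.79905168e+02, -1.14999203e-02,  1.41978246e+01]), 'ft_force': array([-0.54730094, -0.23289801,  0.70957743]), 'wrist_torque': array([0.03707418, 0.07558554, 0.01137752]), 'grip_force': 0.0, 'finger_gap': 85.76848399920615}
```

View pics/top0.png

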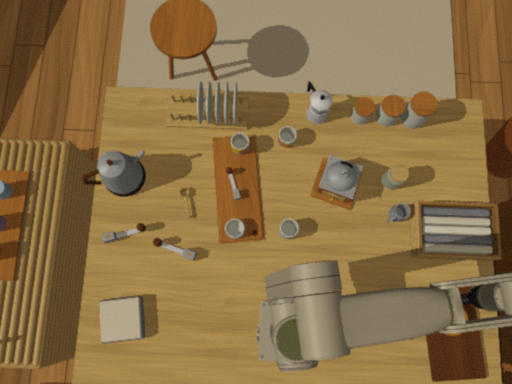

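View pics/scene0.png

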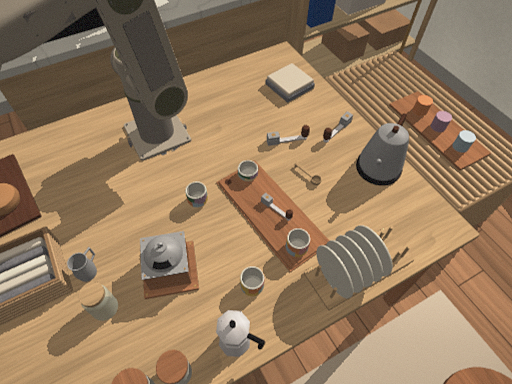

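```bash
cat > h.py <<'E'
import numpy as np, cv2
from bench import status, eyes, r
from scipy.spatial.transform import Rotation as Ro
def ray(s,u,v,z):
    d=s["R"].T@np.linalg.inv(s["mtx"])@[u,v,1]; c=-s["R"].T@s["t"]
    return c+d*(z-c[2])/d[2]
def proj(s,X):
    p=s["mtx"]@(s["R"]@np.asarray(X,float)+s["t"]); return p[:2]/p[2]
def tcp():
    q=status.sense(); return q["tool_pos"],Ro.from_euler("xyz",q["tcp_rot"],degrees=True),q
def shift(X,yaw=None):
    "shift in tool axes (cm) from measured pose to world X; turn about tool z (rad) for tool yaw deg"
    p,R,q=tcp(); print("shift cm",np.round(R.inv().apply(np.array(X)-p)/10,2))
    if yaw is not None: print("rotvec",np.round((R.inv()*Ro.from_euler("xyz",[180,0,yaw],degrees=True)).as_rotvec(),4))
E
python3 - <<'E'
from h import *
T=eyes.snapshot("top");S=eyes.snapshot("scene")
for n,uv,z in (("hub",(236,193),40),("knob",(230,170),60),("mill dome",(345,172),162),("cup_a",(235,228),80),("bowl",(240,142),50),("cupb",(289,228),70)):print(n,ray(T,*uv,z).round())
for n,uv,z in (("hub",(267,201),40),("knob",(289,213),60),("spindle",(164,238),185)):print("S",n,ray(S,*uv,z).round())
a=cv2.resize(T["img"][130:250,205:375],None,fx=4.4,fy=4.4,interpolation=3)[:,:,::-1]
cv2.imwrite("pics/a.png",a)
b=cv2.resize(S["img"][150:310,120:320],None,fx=3.7,fy=3.7,interpolation=3)[:,:,::-1]
cv2.imwrite("pics/b.png",b)
E
```

```text
hub [520. 222.  40.]
knob [608. 249.  60.]
mill dome [ 589. -189.  162.]
cup_a [374. 217.  80.]
bowl [729. 215.  50.]
cupb [383.  10.  70.]
S hub [530. 215.  40.]
S knob [618. 248.  60.]
S spindle [ 575. -161.  185.]
```

View pics/a.png

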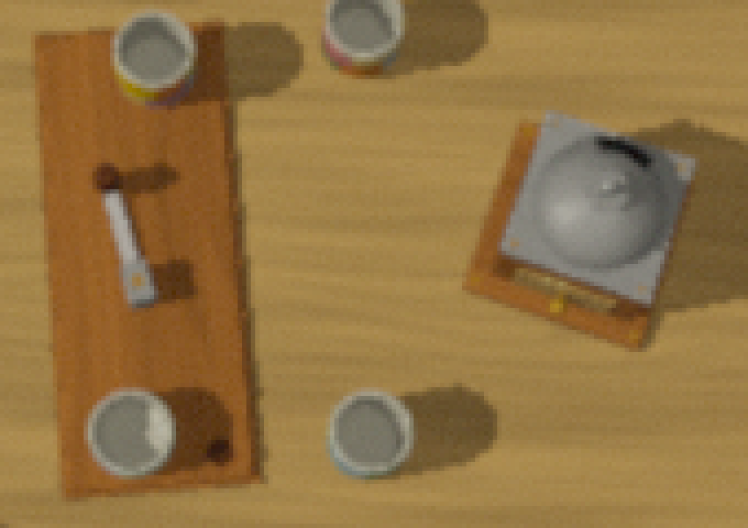

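View pics/b.png

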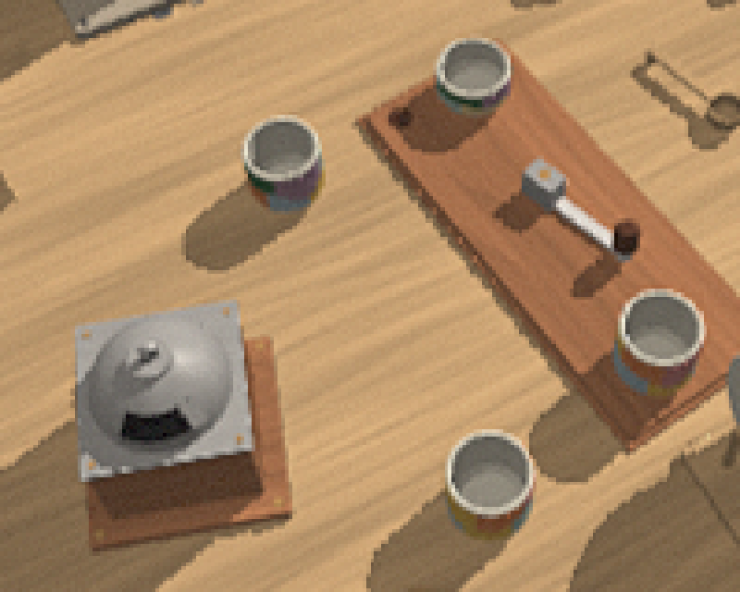

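Top crop: hub top at (139,280), knob top (107,175), spindle tip (617,183), drawer knob (561,304), filling hole (625,150). Scene crop: hub top (545,174), knob (626,232), spindle tip (150,350), filling hole (155,424).

```bash
python3 - <<'E'
from h import *
T=eyes.snapshot("top");S=eyes.snapshot("scene")
A=lambda u,v:(205+(u+.5)/4.4-.5,130+(v+.5)/4.4-.5)
B=lambda u,v:(120+(u+.5)/3.7-.5,150+(v+.5)/3.7-.5)
P=lambda s:s["mtx"]@np.c_[s["R"],s["t"]]
def tri(a,b):
    X=cv2.triangulatePoints(P(T),P(S),np.array(A(*a)),np.array(B(*b)))[:,0];return X[:3]/X[3]
for n,a,b,z in (("hub",(139,280),(545,174),46),("knob",(107,175),(628,228),62),("spindle",(617,183),(150,350),189)):
    print(n,tri(a,b).round(1),ray(T,*A(*a),z).round(1),ray(S,*B(*b),z).round(1))
c=[ray(T,*A(*p),118) for p in ((545,112),(694,158),(655,304),(502,253))]
print("plate",np.mean(c,0).round(1),[(np.linalg.norm(c[i]-c[i-1]).round(),np.degrees(np.arctan2(*(c[i]-c[i-1])[[1,0]])).round(1)) for i in range(4)])
c=[ray(S,*B(*p),118) for p in ((77,326),(238,302),(254,464),(82,480))]
print("plateS",np.mean(c,0).round(1),[(np.linalg.norm(c[i]-c[i-1]).round(),np.degrees(np.arctan2(*(c[i]-c[i-1])[[1,0]])).round(1)) for i in range(4)])
print("drawer knob",ray(T,*A(561,304),60).round(1))
for n,p,z in (("cup_a",(130,430),88),("bowl",(155,50),58),("cupb",(370,430),72)): print(n,ray(T,*A(*p),z).round())
shift([500,215,260])
E
```

```text
hub [517.6 220.8  46. ] [517.5 220.3  46. ] [517.9 221.5  46. ]
knob [611.3 253.6  56.5] [609.6 252.8  62. ] [614.1 252.1  62. ]
spindle [ 586.4 -181.9  184.6] [ 584.7 -183.8  189. ] [ 590.2 -177.7  189. ]
plate [ 582.4 -180.5  118. ] [(np.float64(134.0), np.float64(-15.9)), (np.float64(136.0), np.float64(-105.9)), (np.float64(136.0), np.float64(165.1)), (np.float64(138.0), np.float64(73.0))]
plateS [ 589.4 -180.7  118. ] [(np.float64(136.0), np.float64(161.8)), (np.float64(134.0), np.float64(70.9)), (np.float64(145.0), np.float64(-18.5)), (np.float64(133.0), np.float64(-113.1))]
drawer knob [ 506.4 -156.3   60. ]
cup_a [376. 220.  88.]
bowl [730. 215.  58.]
cupb [386.  12.  72.]
shift cm [ 53.74 -68.56  -2.86]
```

```bash
python3 - <<'E'
from h import *
shift([540,-180,330],16)
E
```

```text
shift cm [ 47.93 -29.29  -9.89]
rotvec [-0.0006 -0.0001 -0.0314]
```

```bash
python3 -m handwheel '{"series": [[[5,-3,-5,0,0,0,1],[10,-6,-10,0,0,0,1],[15,-9,-10,0,0,-0.03,1],[20,-12.2,-10,0,0,-0.03,1],[25,-15.3,-10,0,0,-0.03,1],[30,-18.3,-10,0,0,-0.03,1],[35,-21.4,-10,0,0,-0.03,1],[40,-24.4,-10,0,0,-0.03,1],[44,-27,-10,0,0,-0.03,1],[48,-29.3,-10,0,0,-0.03,1],[48,-29.3,-10,0,0,-0.03,1],[48,-29.3,-10,0,0,-0.03,1]]]}'
python3 - <<'E'
from h import *
s=eyes.snapshot("wrist"); print(s["mtx"].tolist(),s["R"].round(3).tolist(),(-s["R"].T@s["t"]).round(1), tcp()[0])
print([proj(s,X).round() for X in ((586,-181,189),(586,-181,118))])
cv2.imwrite("pics/w1.png",s["img"][:,:,::-1])
E
```

```text
time: 1.8
tool_pos: [540.5, -179.9, 331.1]
tcp_rot: [180.0, 0.0, 16.0]
ft_force: [-1.1, -0.2, 1.1]
finger_gap: 85.3
grip_force: 0.0
[[295.1127185395818, 0.0, 256.58000297051524], [0.0, 295.1127185395818, 187.795308428727], [0.0, 0.0, 1.0]] [[0.275, -0.962, 0.0], [-0.923, -0.264, 0.279], [-0.269, -0.077, -0.96]] [ 608.2 -161.3  472. ] [ 540.23319453 -180.41439358  331.22467877]
[array([270., 131.]), array([267., 126.])]
```

View pics/w1.png

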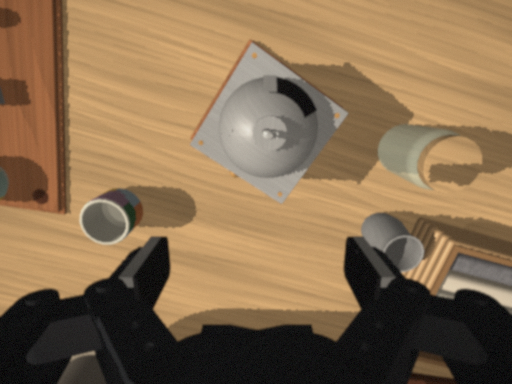

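```bash
python3 - <<'E'
from h import *
s=eyes.snapshot("wrist")
c=[ray(s,*p,118) for p in ((253,41),(349,115),(282,203),(191,142))]
print(np.mean(c,0).round(1),[(np.linalg.norm(c[i]-c[i-1]).round(),np.degrees(np.arctan2(*(c[i]-c[i-1])[[1,0]])).round(1)) for i in range(4)])
im=s["img"][30:215,180:360][:,:,::-1]
cv2.imwrite("pics/w2.png",np.hstack([cv2.resize(im,None,fx=2.2,fy=2.2,interpolation=3),cv2.resize(s["img"][109:159,245:295][:,:,::-1],(400,407),interpolation=3)]))
E
```

```text
[ 583.1 -184.   118. ] [(np.float64(133.0), np.float64(-18.3)), (np.float64(137.0), np.float64(-109.2)), (np.float64(132.0), np.float64(161.0)), (np.float64(135.0), np.float64(71.0))]
```

View pics/w2.png

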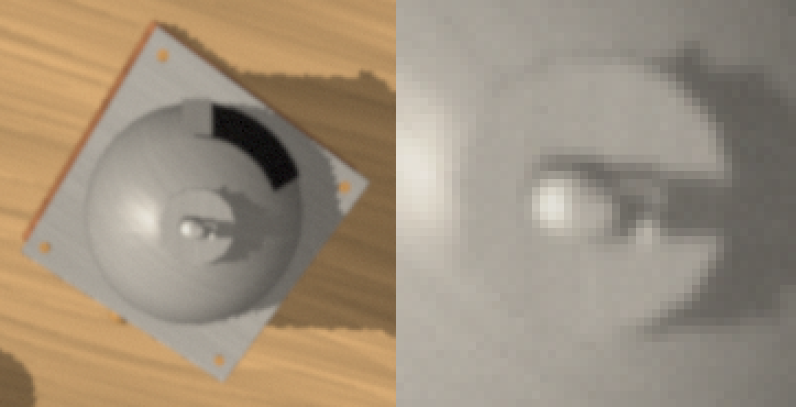

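```bash
python3 - <<'E'
from h import *
s=eyes.snapshot("wrist")
print(ray(s,269.6,133.1,170),ray(s,267.9,132.8,170),ray(s,269.8,133.7,184), ray(s,265.9,133.7,189))
p=[(180+(u+.5)/2.2-.5,30+(v+.5)/2.2-.5) for u,v in ((163,56),(344,187),(219,361),(45,247))]
c=[ray(s,*q,118) for q in p]; print("screws",np.mean(c,0).round(1),[(np.linalg.norm(c[i]-c[i-1]).round(),np.degrees(np.arctan2(*(c[i]-c[i-1])[[1,0]])).round(1)) for i in range(4)])
shift([500,215,300],19)
E
```

```text
[ 582.35265773 -183.16397558  170.        ] [ 582.17071114 -181.42343842  170.        ] [ 583.03374612 -182.54043652  184.        ] [ 582.45250657 -178.62571852  189.        ]
screws [ 582.1 -182.7  118. ] [(np.float64(115.0), np.float64(-18.1)), (np.float64(115.0), np.float64(-107.9)), (np.float64(116.0), np.float64(162.2)), (np.float64(116.0), np.float64(71.8))]
shift cm [  6.94 -39.18   3.13]
rotvec [ 0.0003  0.     -0.0553]
```

The wrist view shows the shoulder centred at about (269,133) and the flats' long axis running roughly left–right, so crank yaw is near 95°. Spindle is at about (582.5, -182.5) and mill yaw is about -18°.

```bash
python3 -m handwheel '{"series": [[[1,-6,0,0,0,-0.055,1],[2,-12,0,0,0,-0.055,1],[3,-18,0,0,0,-0.055,1],[4.2,-24,1,0,0,-0.055,1],[5.4,-30,2,0,0,-0.055,1],[6.2,-35,3,0,0,-0.055,1],[6.9,-39.2,4,0,0,-0.055,1],[6.9,-39.2,4,0,0,-0.055,1],[6.9,-39.2,4,0,0,-0.055,1],[6.9,-39.2,4,0,0,-0.055,1]]]}'
python3 - <<'E'
from h import *
s=eyes.snapshot("wrist"); print(tcp()[0]); i=s["img"]
print([proj(s,X).round() for X in ((517.7,221,46),(612,253,62))])
u,v=proj(s,(517.7,221,46)); 
print(u,v)
cv2.imwrite("pics/w3.png",cv2.resize(i[60:310,150:400][:,:,::-1],(600,600),interpolation=3))
E
```

```text
time: 3.2
tool_pos: [500.1, 214.6, 291.9]
tcp_rot: [180.0, -0.1, 19.0]
ft_force: [0.0, 0.2, 0.3]
finger_gap: 85.5
grip_force: 0.0
[500.10932677 214.67227188 291.87293105]
[array([256., 143.]), array([256.,  59.])]
255.74585380446823 143.17379476866935
```

View pics/w3.png

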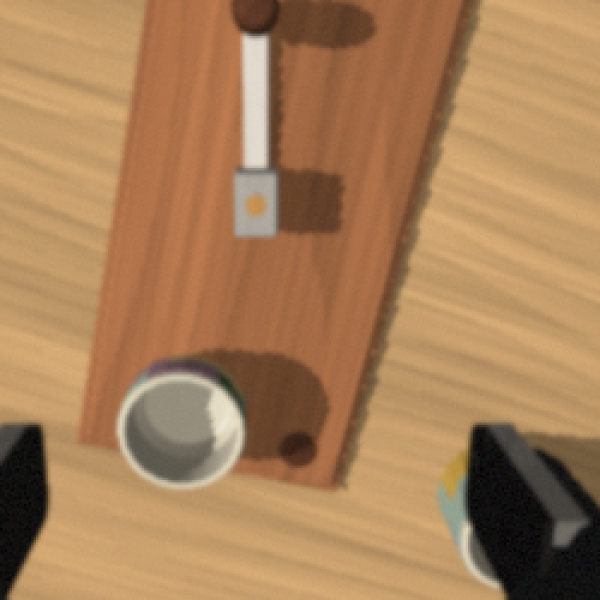

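Hub's brass dot is at (256.6,145.1) in the wrist image; hub edges are square to the picture, so the yaw of 19° holds.

```bash
python3 - <<'E'
from h import *
s=eyes.snapshot("wrist")
h=ray(s,256.6,145.1,46); k=ray(s,150+257/2.4-.5,60+10/2.4-.5,62)
print(h,k,np.linalg.norm((k-h)[:2]),np.degrees(np.arctan2(*(k-h)[[1,0]])))
shift([h[0],h[1],17])
E
```

```text
[515.66400439 219.23292648  46.        ] [607.53305119 250.77396836  62.        ] 97.13268801883297 18.948684127770424
shift cm [ 1.6   0.09 27.48]
```

```bash
python3 -m handwheel '{"series": [[[1.65,0.05,6,0,0,0,1],[1.65,0.05,12,0,0,0,1],[1.65,0.05,18,0,0,0,1],[1.65,0.05,23,0,0,0,0.8],[1.65,0.05,26,0,0,0,0.6],[1.65,0.05,27.4,0,0,0,0.5],[1.65,0.05,27.4,0,0,0,0.35],[1.65,0.05,27.4,0,0,0,0.2],[1.65,0.05,27.4,0,0,0,0.1],[1.65,0.05,27.4,0,0,0,0.1],[1.65,0.05,27.4,0,0,0,0.1],[1.65,0.05,27.4,0,0,0,0.1]]]}' 40
```

```text
time: 4.8
tool_pos: [516.0, 221.2, 18.4]
tcp_rot: [180.0, -0.1, 19.1]
ft_force: [-2.0, -1.7, 6.8]
finger_gap: 23.6
grip_force: 43.2
```

```bash
python3 -m handwheel '{"series": [[[0,0,-2,0,0,0,0.1],[0,0,-7,0,0,0,0.1],[0,0,-13,0,0,0,0.1],[0,0,-19,0,0,0,0.1],[0,0,-22,0,0,0,0.1],[0,0,-22,0,0,0,0.1],[0,0,-22,0,0,0,0.1]]]}'
python3 - <<'E'
from h import *
shift([582.5,-182.5,215],40)
E
```

```text
time: 5.68
tool_pos: [514.4, 220.7, 235.6]
tcp_rot: [-180.0, 0.1, 19.1]
ft_force: [0.2, 0.3, -3.2]
finger_gap: 23.5
grip_force: 42.2
shift cm [-6.73 40.33  2.07]
rotvec [-0.0005  0.0023 -0.3653]
```

```bash
python3 -m handwheel '{"series": [[[-1,5,0,0,0,-0.1,0.1],[-2,11,0,0,0,-0.2,0.1],[-3,17,0,0,0,-0.3,0.1],[-4,23,0,0,0,-0.4,0.1],[-5,29,0,0,0,-0.5,0.1],[-6,34,0,0,0,-0.6,0.1],[-6.5,38,0,0,0,-0.7,0.1],[-6.7,40.3,0,0,0,-0.8,0.1],[-6.7,40.3,0,0,0,-0.8,0.1],[-6.7,40.3,0,0,0,-0.8,0.1],[-6.7,40.3,0,0,0,-0.8,0.1]]]}'
python3 - <<'E'
from h import *
print(tcp()[2]["ft_force"])
s=eyes.snapshot("wrist"); t=eyes.snapshot("scene")
shift([582.5,-182.5,196])
a=cv2.resize(s["img"][60:384,90:420][:,:,::-1],(400,393)); b=cv2.resize(t["img"][200:280,120:200][:,:,::-1],(393,393),interpolation=3)
cv2.imwrite("pics/w4.png",np.hstack([a,b])); print(proj(t,[582.5,-182.5,189]))
E
```

```text
time: 7.05
tool_pos: [583.2, -180.7, 236.5]
tcp_rot: [-179.9, -0.0, 64.9]
ft_force: [0.3, -0.0, -2.2]
finger_gap: 23.4
grip_force: 42.1
[ 0.30185437 -0.0201182  -2.23582342]
shift cm [-0.19 -0.03  4.11]
[157.59373591 242.80640209]
```

View pics/w4.png

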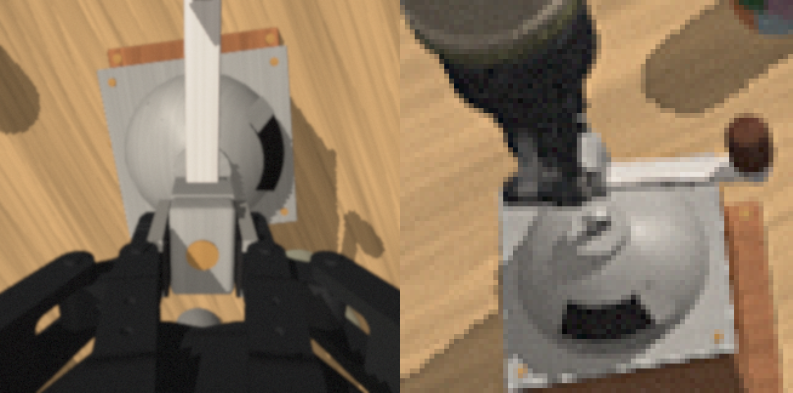

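Wrist: hub dot at crop (203,254), plate screws at (112,82), (274,61), (285,212); crank is held square with the arm straight along the tool's x. Scene: knob right of the mill, hub above the spindle.

```bash
python3 - <<'E'
from h import *
s=eyes.snapshot("wrist"); i=s["img"]
C=lambda u,v:(90+(u+.5)*330/400-.5,60+(v+.5)*324/393-.5)
print("tcp",tcp()[0])
print("hub",[ray(s,*C(203,254),z).round(1) for z in (262,264,266)])
hsv=cv2.cvtColor(i,cv2.COLOR_RGB2HSV)
def blob(u,v):
    u,v=C(u,v); u0,v0=int(u)-5,int(v)-5; w=hsv[v0:v0+11,u0:u0+11,1].astype(float); w=np.clip(w-np.median(w)-30,0,None)
    y,x=np.mgrid[:11,:11]; return u0+(w*x).sum()/w.sum(),v0+(w*y).sum()/w.sum()
q=[(blob(*p)) for p in ((112,82),(274,61),(285,212))]; print(q,[C(*p) for p in ((112,82),(274,61),(285,212))])
c=[ray(s,*p,118) for p in q]
print("mill",((c[0]+c[2])/2).round(1),[np.linalg.norm(c[k]-c[k+1]) for k in (0,1)])
E
```

```text
tcp [ 583.61511459 -181.06026231  237.33823078]
hub [array([ 583.1, -182.6,  262. ]), array([ 583.7, -181.5,  264. ]), array([ 584.2, -180.4,  266. ])]
[(np.float64(181.64620355411955), np.float64(127.50888529886915)), (np.float64(314.98984771573606), np.float64(110.32148900169204)), (np.float64(323.26599326599325), np.float64(233.57014590347924))] [(182.3125, 127.51526717557252), (315.9625, 110.20229007633588), (325.0375, 234.6908396946565)]
mill [ 582.4 -181.9  118. ] [np.float64(115.64410215621687), np.float64(115.44775742283652)]
```

```bash
python3 -m handwheel '{"series": [[[-0.17,-0.05,2,0,0,0,0.1],[-0.17,-0.05,3.5,0,0,0,0.1],[-0.17,-0.05,4,0,0,0,0.1],[-0.17,-0.05,4.2,0,0,0,0.1],[-0.17,-0.05,4.3,0,0,0,0.1],[-0.17,-0.05,4.4,0,0,0,0.1],[-0.17,-0.05,4.4,0,0,0,0.1]]]}' 30
```

```text
time: 8.07
tool_pos: [582.6, -183.3, 193.6]
tcp_rot: [180.0, -0.0, 64.9]
ft_force: [-0.4, -0.6, -2.4]
finger_gap: 23.5
grip_force: 42.1
```

```bash
python3 -m handwheel '{"series": [[[0,0,0.1,0,0,0,0.1],[0,0,0.15,0,0,0,0.1],[0,0,0.2,0,0,0,0.1],[0,0,0.2,0,0,0,0.1]]]}'
```

```text
time: 8.57
tool_pos: [582.4, -183.2, 191.2]
tcp_rot: [-180.0, 0.0, 64.9]
ft_force: [-0.6, 0.1, -2.7]
finger_gap: 23.5
grip_force: 42.1
```

```bash
python3 -m handwheel '{"series": [[[0,0,0.05,0,0,0,0.1],[0,0,0.1,0,0,0,0.1],[0,0,0.15,0,0,0,0.1],[0,0,0.15,0,0,0,0.1]]]}'
```

```text
time: 9.07
tool_pos: [582.5, -183.2, 190.3]
tcp_rot: [180.0, -0.0, 64.9]
ft_force: [-2.5, 1.3, 1.3]
finger_gap: 23.4
grip_force: 42.7
```

```bash
python3 -m handwheel '{"series": [[[0,-0.03,0.1,0,0,-0.04,0.1],[0,-0.03,0.1,0,0,-0.08,0.1],[0,-0.03,0.1,0,0,-0.12,0.1],[0,-0.03,0.1,0,0,-0.16,0.1],[0,-0.03,0.1,0,0,-0.20,0.1],[0,-0.03,0.1,0,0,-0.24,0.1],[0,-0.03,0.1,0,0,-0.28,0.1],[0,-0.03,0.1,0,0,-0.32,0.1]]]}'
```

```text
time: 10.07
tool_pos: [583.3, -183.1, 190.1]
tcp_rot: [179.8, 0.0, 83.3]
ft_force: [1.4, 0.9, 2.0]
finger_gap: 23.0
grip_force: 42.9
```

```bash
python3 -m handwheel '{"series": [[[0,0,0.05,0,0,-0.04,0.1],[0,0,0.05,0,0,-0.08,0.1],[0,0,0.05,0,0,-0.12,0.1],[0,0,0.05,0,0,-0.16,0.1],[0,0,0.05,0,0,-0.20,0.1],[0,0,0.05,0,0,-0.24,0.1]]]}'
```

```text
time: 10.82
tool_pos: [582.6, -182.5, 188.3]
tcp_rot: [179.9, -0.0, 97.1]
ft_force: [1.0, 3.1, -1.5]
finger_gap: 23.3
grip_force: 42.2
```

Dropping at about 97°: height is down to 188.3 with little upward force. Next is a gentle push down.

```bash
python3 -m handwheel '{"series": [[[0,0,0.1,0,0,0,0.1],[0,0,0.2,0,0,0,0.1],[0,0,0.3,0,0,0,0.1],[0,0,0.3,0,0,0,0.1]]]}'
```

```text
time: 11.32
tool_pos: [582.6, -182.6, 185.5]
tcp_rot: [179.9, -0.0, 97.0]
ft_force: [1.4, 5.6, 0.4]
finger_gap: 23.5
grip_force: 42.6
```

```bash
python3 -m handwheel '{"series": [[[0.05,0,0.1,0,0,0,0.1],[0.06,0,0.3,0,0,0,0.1],[0.06,0,0.5,0,0,0,0.1],[0.06,0,0.7,0,0,0,0.1],[0.06,0,0.7,0,0,0,0.1]]]}'
```

```text
time: 11.95
tool_pos: [582.6, -182.4, 178.3]
tcp_rot: [179.9, 0.0, 97.0]
ft_force: [4.7, 4.2, -0.6]
finger_gap: 23.3
grip_force: 42.5
```

```bash
python3 -m handwheel '{"series": [[[0.04,0.04,0.05,0,0,0,0.1],[0.04,0.04,0.1,0,0,0,0.1],[0.04,0.04,0.15,0,0,0,0.1],[0.04,0.04,0.2,0,0,0,0.1],[0.04,0.04,0.25,0,0,0,0.1],[0.04,0.04,0.25,0,0,0,0.1]]]}'; python3 -c "
from h import *
print(tcp()[2]['wrist_torque'])"
```

```text
time: 12.7
tool_pos: [582.6, -182.3, 176.4]
tcp_rot: [180.0, 0.0, 97.0]
ft_force: [2.2, 1.7, 5.4]
finger_gap: 23.2
grip_force: 43.1
[ 0.23725375 -0.32518851  0.04214876]
```

```bash
python3 -m handwheel '{"series": [[[0.02,0.02,0,0,0,-0.05,0.1],[0.02,0.02,0,0,0,-0.10,0.1],[0.02,0.02,0,0,0,-0.15,0.1],[0.02,0.02,0,0,0,-0.20,0.1],[0.02,0.02,0,0,0,-0.25,0.1],[0.02,0.02,0,0,0,-0.30,0.1]]]}'
```

```text
time: 13.45
tool_pos: [583.1, -182.2, 176.4]
tcp_rot: [179.9, 0.1, 114.3]
ft_force: [4.4, 0.2, 3.4]
finger_gap: 23.3
grip_force: 43.0
```

```bash
python3 -m handwheel '{"series": [[[-0.02,0.04,0,0,0,-0.06,0.1],[-0.02,0.04,0,0,0,-0.12,0.1],[-0.02,0.04,0,0,0,-0.18,0.1],[-0.02,0.04,0,0,0,-0.24,0.1],[-0.02,0.04,0,0,0,-0.30,0.1],[-0.02,0.04,0,0,0,-0.36,0.1],[-0.02,0.04,0,0,0,-0.42,0.1]]]}'
```

```text
time: 14.32
tool_pos: [583.5, -182.0, 176.4]
tcp_rot: [180.0, 0.1, 138.3]
ft_force: [4.0, 1.1, 3.2]
finger_gap: 23.4
grip_force: 43.1
```

```bash
python3 -m handwheel '{"series": [[[-0.02,0.03,0,0,0,-0.06,0.1],[-0.02,0.03,0,0,0,-0.12,0.1],[-0.02,0.03,0,0,0,-0.18,0.1],[-0.02,0.03,0,0,0,-0.24,0.1],[-0.02,0.03,0,0,0,-0.30,0.1],[-0.02,0.03,0,0,0,-0.36,0.1],[-0.02,0.03,0,0,0,-0.41,0.1],[-0.02,0.03,0,0,0,-0.41,0.1],[-0.02,0.03,0,0,0,-0.41,0.1]]]}'
```

```text
time: 15.45
tool_pos: [583.7, -181.7, 176.4]
tcp_rot: [180.0, 0.0, 161.7]
ft_force: [2.5, 1.8, 4.3]
finger_gap: 23.5
grip_force: 43.2
```

```bash
python3 -m handwheel '{"series": [[[0,0,-0.05,0,0,0,0.1],[0,0,-0.05,0,0,0,0.4],[0,0,-0.05,0,0,0,0.6],[0,0,-0.05,0,0,0,0.6],[0,0,-0.05,0,0,0,0.6],[0,0,-1.5,0,0,0,0.6],[0,0,-4,0,0,0,0.6],[0,0,-8,0,0,0,0.6],[-3,0,-12,0,0,0,0.6],[-7,0,-15,0,0,0,0.6],[-7,0,-15,0,0,0,0.6],[-7,0,-15,0,0,0,0.6]]]}'
python3 - <<'E'
from h import *
s=eyes.snapshot("wrist");t=eyes.snapshot("top");q=eyes.snapshot("scene")
print(tcp()[2]["tool_pos"])
print([proj(s,X).round() for X in ((582.4,-182.2,204),(487.5,-151.3,220))])
b=cv2.resize(q["img"][200:300,110:210][:,:,::-1],(280,384),interpolation=3)
cv2.imwrite("pics/w5.png",np.hstack([s["img"][:,:,::-1],cv2.resize(q["img"][200:310,120:202][:,:,::-1],(286,384),interpolation=3)]))
E
```

```text
time: 16.95
tool_pos: [649.5, -203.5, 325.5]
tcp_rot: [180.0, -0.1, 161.7]
ft_force: [0.1, 0.7, -0.4]
finger_gap: 51.4
grip_force: 0.0
[ 648.79160512 -203.21021706  325.06389225]
[array([257., 103.]), array([256., -43.])]
```

View pics/w5.png

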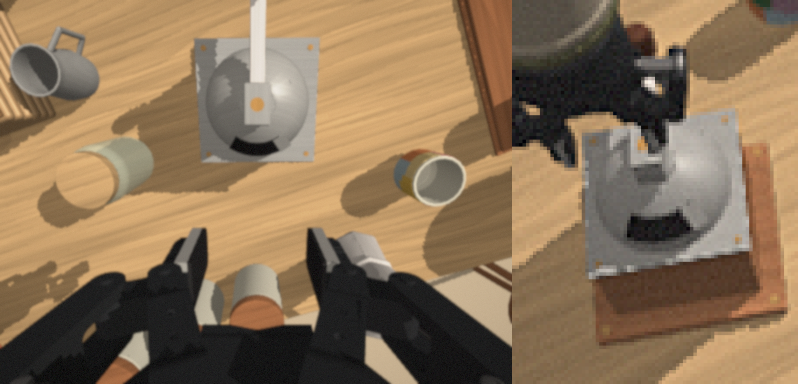

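The hub dot is at (257,104) against (257,103) predicted for a fully seated crank. The arm lies square to the plate towards the drawer, the filling hole is clear, and the gripper is free.

```bash
python3 -c "
from bench import r
print(r.hand_in())"
```

```text
the job is handed in; nothing more can be done
None
```

The crank is seated fully home on the spindle, swung round so its knob stands over the drawer side with the filling hole clear, and released; I handed the job in at about 17 s, but the interface returned no verdict.

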